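Set the slide-bench carriage to the scribed line

TASK

Set the carriage of the little slide bench to the scribed line: with a closed fingertip press its sprung rubber pad down first, with about 8 N (at least 5, never as much as 13), and keep it pressed like that while you drag the carriage along its rails until the front edge of its steel index plate just meets the full-width line on the rule strip. There is no stop at the line; the carriage may only be moved by the pressed pad. Then lift off so that it stays on the line, and do not disturb the box, the tape and the dish that lie about.

Things in the scene. Friction and masses are not known exactly. Their poses are not given: they have to be found in the camera images.
- carriage: Black block 56 x 62 x 14 mm that slides along +x or -x of its own frame on the two steel rails of a grey slide bench (base 330 x 100 x 12 mm, fixed to the lab bench). The body's origin lies at lab-bench height under the middle of the block's length, 6 mm to the -y side of the block's middle; its z is up. It needs about 2 N to slide and stays where it is left. It has 20 cm of travel, which runs on well past the line. On its top stands one round sprung pad (see pad_axis)
- pad_axis (a point): Point on the carriage's top face (30 mm over the lab bench), on the axis of the round black rubber pad, 26 mm across, 6 mm thick, on a steel stem. The stem is screwed in to a different height each time: the top of the unpressed pad lies anywhere from 47 to 63 mm over the lab bench (17 to 33 mm above this point), so it must be felt for. The pad sinks about 1 mm for every 3 N of press, 6 mm at most, then it is solid. Axes as carriage
- edge (a point): Middle of the part of the front (+x) edge of the carriage's dark steel index plate (2 mm thick) that reaches over the rule strip; 34 mm along +x from the pad's axis, 15.5 mm over the lab bench. Axes as carriage
- line (a point): Middle of the scribed line, a black line 1.6 mm wide and 18 mm long across the whole width of the aluminium rule strip (200 x 18 x 3 mm, fixed on the bench's base, top 15 mm over the lab bench); the other marks on the strip are short ticks at its outer side. Its x runs along the rails as the carriage's does, its y along the line. At the start the line lies 50 to 160 mm ahead (+x) of the edge; the edge meets it when edge has x = 0 in this frame
- cover_box: Small white box 27 x 27 x 19 mm, loose bystander; origin under its middle
- tape_1: Roll of brown tape lying flat, 96 mm across, 48 mm high, loose bystander; origin under its middle
- petri_3: Open glass dish 93 mm across, 16 mm high, loose bystander; origin under its middle

How it is judged:
On the way:
1. the pad is pressed by the fingers with 5 to 13 N for 0.3 s before the carriage has moved 4 mm (contact force between the fingers and carriage between 5 and 13 N and distance of edge from where it was at the start of the episode below 0.004 m), for 0.3 s.
At the end, for the whole second after the job is handed in: the front edge of the carriage's index plate lies within 3 mm of the middle of the scribed line, on either side, and the carriage is at rest (x of edge in the frame of line between -0.003 and 0.003 m and linear speed of carriage below 0.003 m/s); the robot touches nothing.
It fails at once if the fingers load the carriage or its pad with more than 13 N (contact force between the fingers and carriage above 13 N).
It fails at once if the carriage moves (over 10 mm/s) while the fingers press on it with less than 4 N, as when it is shoved from the side or the fingertip slips off (linear speed of carriage above 0.01 m/s and contact force between the fingers and carriage below 4 N).
It fails at once if the box, the tape or the dish is moved more than 10 mm (distance of any of cover_box, tape_1, petri_3 from where it was at the start of the episode above 0.01 m).
It also fails if it takes over 61 s, if anything falls off the work surface, if the arm or the gripper's body presses on something with over 40 N, if the wrist force passes 120 N, or if a joint passes its speed limit or range.

ROBOT

A 6-joint arm with a two-finger parallel gripper is mounted at the origin on a cart in front of the work surface, level with it; the furniture and walls round the work are solid. World frame = base frame: x ahead of the robot, y to its left, z up, the work surface at z = 0. Lengths are in m, angles in rad, forces in N, time in s.
With the tool pointing down it reaches from about 0.275 to 0.825 m from the base axis. Payload 4.9 kg.
Tool frame: the origin (TCP) lies midway between the tips of the shut fingers; the grasp point (between the pads) lies 19 mm behind it (grip_point_offset is the distance from the TCP to the grasp point, in m); z points along the fingers, x is the direction in which the jaws open and shut, and the axes are right-handed (so a half turn about z gives the same grasp; the last joint's range is limited). The gripper opens to 85 mm and grips with 20 to 120 N. Pads are 22 mm wide; open, the fingers measure 114 mm over their backs; the gripper's body (76 mm by 85 mm) begins 54 mm behind the grasp point. The pads swing forward as they close: fully open they stand 13 mm farther back than shut.
Start: joints at [1.166, 0.326, -0.193, 1.052, 0, 1.437], TCP at [0.147, 0.53, 0.231] pointing down, gripper open.
Joint ranges: [-2.65, 2.65], [-0.97, 1.79], [-1.3, 1.35], [-1.93, 2.1], [-1.47, 1.37], [-3.14, 3.14]. Speed limits (rad/s): [2.57, 2.57, 3.14, 3.14, 3.14, 3.14].

INTERFACE

Orientations are given as a rotation vector (axis times angle).
In Python, from cell import * gives the robot as it stands. Calls block until the motion is done:
- movep(position, orientation): joint-space move of the TCP to a pose.
- move_l(position, velocity=0.15, rot=None, until_force=None): straight line of the TCP; rot=None keeps the orientation; velocity is the mean speed in m/s. With until_force (N) it stops when the force on the tool has changed by that much, and returns True; else False.
- set_joints(angles): joint-space move.
- let_go() and grab(newtons=None): open the fingers fully, or close them until they stop; newtons is the grip in N (None keeps the last).
- sleep(seconds).
- ik(position, orientation): joint angles nearest the present ones, or None.
- get_state(): the state.
- grab_frame(name): name is "side" or "top" or "wrist"; returns a dict with "img" (384x512x3 uint8, red, green, blue), "fx", "fy", "cx", "cy" (pixels), "k1" (the pictures are not rectified: a ray, as slopes to the right and down, at radius r is drawn at 1 + k1 r^2 times it, then the intrinsics apply), "cam_to_world" (4x4, takes a point from camera to world coordinates); the wrist camera has in their place "T_tool_cam" (4x4, takes a point from camera to tool coordinates, whose origin is the TCP and whose axes are the tool frame's). Camera axes: x right, y down, z forward; pixel columns grow to the right and rows downward; lengths in m; the calibration is good to about 2 mm. A picture is of the moment at which its call begins: read the wrist's pose just before it. There is no depth.
A pose or a line that the arm cannot do raises MotionError and nothing moves.
- sign_off(): hands the job in, once; it reports no verdict.
Trained networks look in the newest picture that a camera, given by its name, has taken for a name from the list of things; names that differ only in an ending like _2 or _b are one class to them, and where a whole thing is asked for, a point or a joint stands for the part that bears it (a point fixed in the world has none). Each returns a list of dicts, best first, with "score" (0 to 1); they miss things now and then, are a little off and sometimes report something else, mostly with a low value. They report only what shows in the picture. A call takes as long as a camera call.
- spot_in(camera, name): "centre" ([column, row] in pixels, amid what is visible of it).
- silhouettes(camera, name): "mask" (384x512 bool, what is visible of it) and "centre" ([column, row] in pixels, amid what is visible of it).
- tip_of(camera, name): "centre" ([column, row] in pixels: a listed point, or the origin of a listed thing).
The state is a dict: "clock": time; "q": joint angles; "joint_velocities": joint speeds; "tau": joint torques, N m; "position": TCP position; "eef_rot": TCP orientation; "contact_force": force on the tool from outside, world axes, zero at the start; "wrist_torque": the same for the moment, N m; "finger_gap": opening from 0.0 (shut) to 1.0 (fully open).
Only numpy, scipy, OpenCV 4.12 (cv2) and the standard library are available. Lean on these libraries where they do the work, as an engineer would, in place of code of your own. Each camera call takes 0.05 s, during which the arm holds its last target.

## Working session

There is one attempt and no reset: what is moved stays moved. The work goes in short steps, each a Python script; the robot and the scene stay as the last script left them, time stands still between calls to the robot, and variables do not carry over. Pictures are saved under pics/ and viewed, and the job is handed in when it is done.

```bash
ls; mkdir -p pics
python3 - <<'E'
from cell import *
import cv2
s=get_state();print(s)
for n in ["side","top","wrist"]:
    f=grab_frame(n);cv2.imwrite(f"pics/{n}0.png",f["img"][:,:,::-1])
    print(n,{k:(v.tolist() if hasattr(v,'tolist') else v) for k,v in f.items() if k!="img"})
    for o in ["carriage","pad_axis","edge","line","cover_box","tape_1","petri_3"]:
        print(o,[( [round(float(c)) for c in d["centre"]],round(float(d["score"]),2)) for d in tip_of(n,o)[:2]])
print(get_state()["clock"])
E
```

```text
pics
{'clock': 0.0, 'q': array([ 1.16580892e+00,  3.26930927e-01, -1.93616013e-01,  1.05197991e+00,
       -2.37176726e-06,  1.43661206e+00]), 'joint_velocities': array([-0.00130553, -0.00045884, -0.00083566,  0.00068716, -0.00124395,
        0.00078033]), 'tau': array([-1.27050149e-03, -4.43397975e+01,  2.62443531e+01,  1.55818986e-02,
       -1.57651484e-04, -1.43222479e-05]), 'position': array([0.14687464, 0.52941381, 0.23049669]), 'eef_rot': array([ 2.50029563e+00,  1.90072230e+00, -2.36214196e-03]), 'contact_force': array([-0.31065844, -0.60356976, -0.18601318]), 'wrist_torque': array([-0.04241413,  0.03601083,  0.01753043]), 'finger_gap': 0.999192440133865}
side {'fx': 450.8754181573958, 'fy': 450.8754181573958, 'cx': 252.12969337715364, 'cy': 196.1038631047447, 'k1': -0.04544244990701724, 'cam_to_world': [[0.9338016183278214, -0.23316340953248763, 0.2713841595663374, 0.10716715111962073], [-0.3577911189300538, -0.6090218444295851, 0.7078685670534934, -0.9958593063268066], [0.0002298328129947642, -0.7581076555890801, -0.6521293811155164, 0.9667610807625083], [0.0, 0.0, 0.0, 1.0
[... 669 characters left out ...]
230, 179], 0.74)]
edge [([238, 196], 0.92)]
line [([267, 197], 0.66)]
cover_box [([231, 179], 0.66), ([340, 217], 0.43)]
tape_1 [([369, 173], 0.89)]
petri_3 []
wrist {'fx': 343.9388979110331, 'fy': 343.9388979110331, 'cx': 253.40273555251676, 'cy': 193.82573649654304, 'k1': -0.05917852718738139, 'T_tool_cam': [[0.9999995942657015, 0.0008383728790169937, -0.0003295441513798945, -0.00032547323687392993], [-0.0006847762065745706, 0.9451660441293257, 0.32658946723136845, -0.08453903894522302], [0.0005852776938251248, -0.3265891090588262, 0.9451662347408436, -0.14134699969381928], [0.0, 0.0, 0.0, 1.0]]}
carriage []
pad_axis []
edge []
line []
cover_box []
tape_1 []
petri_3 [([230, 362], 0.8)]
1.2
```

Run:
```python
import cv2
a=cv2.imread("pics/top0.png")
cv2.imwrite("pics/topz.png",cv2.resize(a[120:270,170:370],None,fx=4,fy=4,interpolation=cv2.INTER_CUBIC))
a=cv2.imread("pics/side0.png")
cv2.imwrite("pics/sidez.png",cv2.resize(a[120:270,170:370],None,fx=4,fy=4,interpolation=cv2.INTER_CUBIC))
```

```text
(no output)
```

View pics/top0.png

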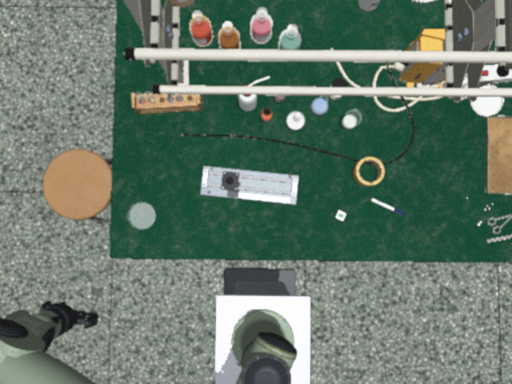

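View pics/side0.png

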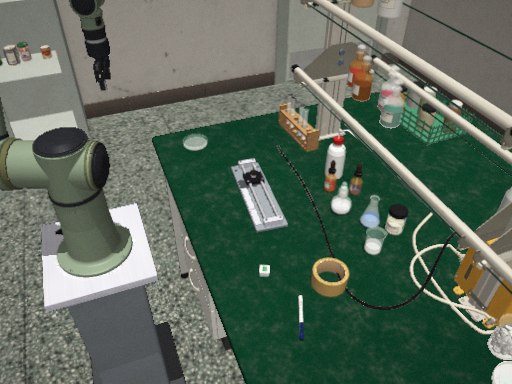

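```bash
ls pics
```

```text
side0.png
sidez.png
top0.png
topz.png
wrist0.png
```

View pics/topz.png

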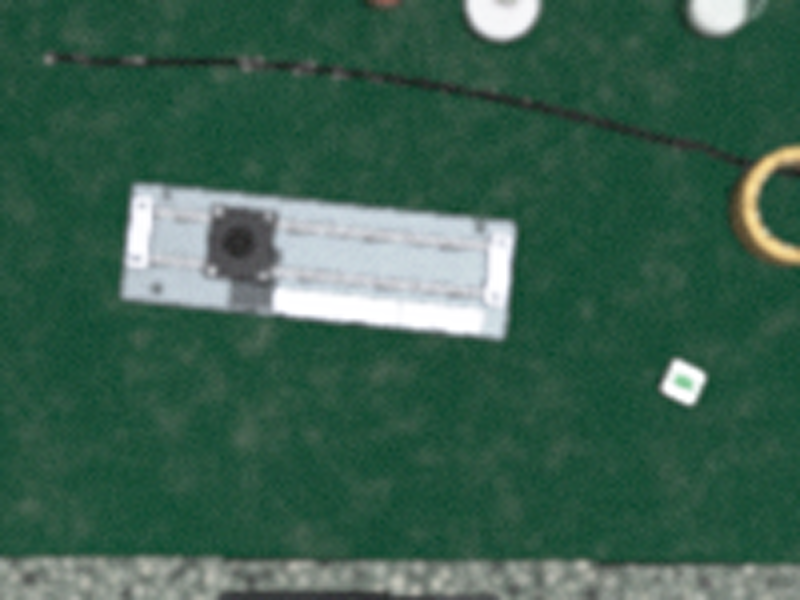

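View pics/sidez.png

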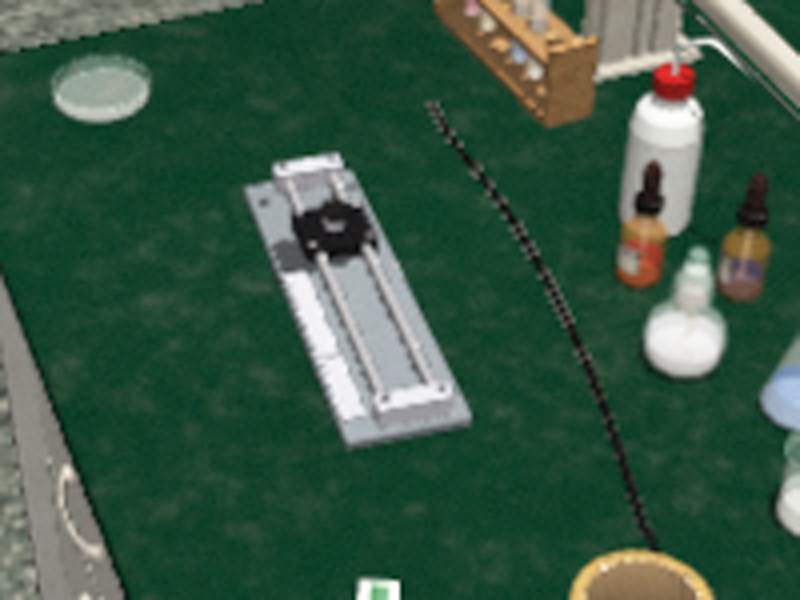

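```bash
cat > h.py <<'E'
from cell import *
import numpy as np, cv2
from scipy.spatial.transform import Rotation as R
def rot(yaw_dir):  # rail +x direction (world 2d) -> tool rot: tool x = -rail, tool y = carriage y
    d=np.array(yaw_dir)/np.linalg.norm(yaw_dir)
    x=np.array([-d[0],-d[1],0]); z=np.array([0,0,-1.]); y=np.cross(z,x)
    return R.from_matrix(np.stack([x,y,z],1)).as_rotvec()
def shot(n,name):
    s=get_state(); f=grab_frame(n)
    if n=="wrist":
        T=np.eye(4);T[:3,:3]=R.from_rotvec(s["eef_rot"]).as_matrix();T[:3,3]=s["position"]
        f["cam_to_world"]=T@f["T_tool_cam"]
    cv2.imwrite(f"pics/{name}.png",f["img"][:,:,::-1])
    import pickle; pickle.dump(f,open(f"pics/{name}.pkl","wb"))
    return f
def px2w(f,p,z):
    K=np.array([[f["fx"],0,f["cx"]],[0,f["fy"],f["cy"]],[0,0,1.]])
    u=cv2.undistortPoints(np.array([[p]],float),K,np.array([f["k1"],0,0,0.]))[0,0]
    M=np.asarray(f["cam_to_world"]); r=M[:3,:3]@np.array([u[0],u[1],1]); c=M[:3,3]
    return c+r*(z-c[2])/r[2]
E
python3 - <<'E'
from h import *
try: grab(20)
except Exception as e: print(e)
movep([0.47,0.05,0.2],rot([-0.096,-0.995]))
f=shot("wrist","w1")
for o,z in [("carriage",0.),("pad_axis",.03),("edge",.0155),("line",.015),("cover_box",0),("tape_1",0),("petri_3",0)]:
    for d in tip_of("wrist",o)[:2]: print(o,np.round(d["centre"],1),round(float(d["score"]),2),px2w(f,d["centre"],z).round(4))
s=get_state();print(s["clock"],s["position"],s["contact_force"],s["finger_gap"])
E
```

```text
carriage [320.8 215.3] 0.57 [ 0.5343  0.117  -0.    ]
pad_axis [323.5 229.9] 0.83 [0.5373 0.1141 0.03  ]
edge [289.9 182.4] 0.82 [0.4893 0.0848 0.0155]
line [182.2 186.7] 0.6 [ 0.4838 -0.0225  0.015 ]
petri_3 [184.5 181.9] 0.67 [ 0.4833 -0.023   0.    ]
4.45 [0.46995974 0.05025996 0.19999195] [ 0.15623784 -1.51713614  0.08218518] 0.0009978570391096322
```

View pics/w1.png

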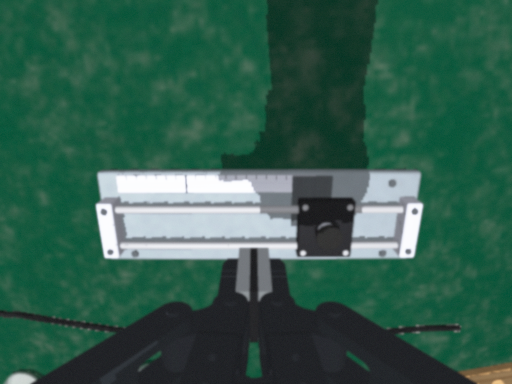

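Run:
```python
import cv2,numpy as np
a=cv2.imread("pics/w1.png")[155:265,90:430]
a=(255*(a/255.)**0.6).astype('uint8')
b=cv2.resize(a,None,fx=2.35,fy=2.35*2,interpolation=cv2.INTER_CUBIC)
cv2.imwrite("pics/w1z.png",b)
a=cv2.imread("pics/w1.png")[165:260,270:370];a=(255*(a/255.)**0.5).astype('uint8')
cv2.imwrite("pics/w1y.png",cv2.resize(a,None,fx=6,fy=6,interpolation=cv2.INTER_CUBIC))
import pickle
from h import px2w
f=pickle.load(open("pics/w1.pkl","rb"))
for p,z in [((97.5,172),.012),((420,171.5),.012),((186,184),.015),((108,212),.03),((410,211),.03)]:print(p,px2w(f,p,z).round(4))
```

```text
(97.5, 172) [ 0.4612 -0.1061  0.012 ]
(420, 171.5) [0.4912 0.2165 0.012 ]
(186, 184) [ 0.4813 -0.0183  0.015 ]
(108, 212) [ 0.4982 -0.0965  0.03  ]
(410, 211) [0.5253 0.2003 0.03  ]
```

View pics/w1z.png

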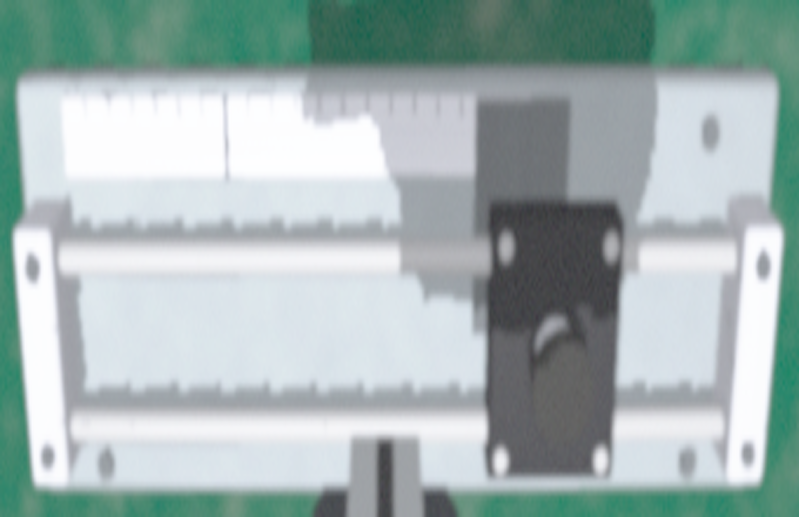

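View pics/w1y.png

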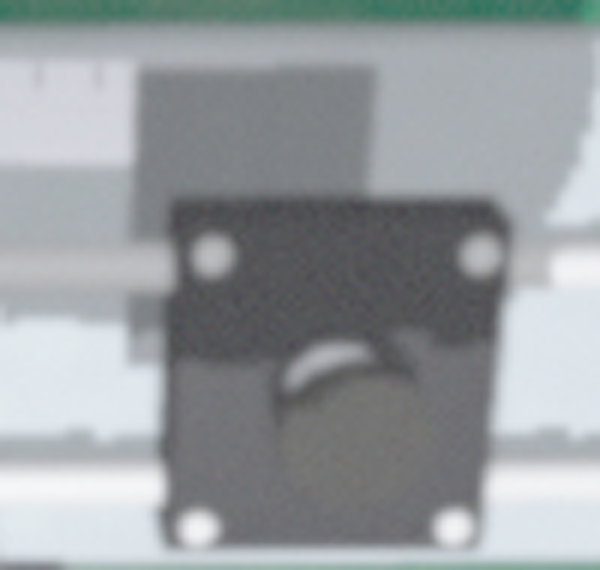

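Run:
```python
import pickle,numpy as np
from h import px2w
f=pickle.load(open("pics/w1.pkl","rb"))
L=px2w(f,(186.6,184),.015);E=px2w(f,(292.3,184),.0155)
d=np.array([.4612-.4912,-.1061-.2165]);d/=np.linalg.norm(d);n=np.array([-d[1],d[0]])
print(L,E,d,n,"travel",(L-E)[:2]@d)
for p,z in [((298.3,199.5),.03),((353.5,200),.03),((350,256),.03),((297.5,255.5),.03)]:
    w=px2w(f,p,z);print(p,w,(w-E)[:2]@d,(w-E)[:2]@n)
for z in (.047,.055,.063):
    w=px2w(f,(327.5,238),z);print(z,w,(w-E)[:2]@d,(w-E)[:2]@n)
```

```text
[ 0.48138609 -0.01767568  0.015     ] [0.49116704 0.08707673 0.0155    ] [-0.0925949  -0.99570386] [ 0.99570386 -0.0925949 ] travel 0.10520804832235049
(298.3, 199.5) [0.50266339 0.09066355 0.03      ] -0.004635909557354757 0.011114838289723945
(353.5, 200) [0.50826142 0.1440456  0.03      ] -0.05830697592676437 0.01174591253550357
(350, 256) [0.56957187 0.1406711  0.03      ] -0.06062401361064695 0.07310542439465732
(297.5, 255.5) [0.56361067 0.08676648 0.03      ] -0.006398993616969079 0.07216112947161109
0.047 [0.53787928 0.11464372 0.047     ] -0.031773870469466385 0.04395899848348811
0.055 [0.53374446 0.11311273 0.055     ] -0.029866598392637677 0.039983695097587084
0.063 [0.52960963 0.11158175 0.063     ] -0.027959326315808955 0.036008391711685954
```

Run:
```python
from h import *
rv=rot([-0.0926,-0.9957])
P=[0.5375,0.1155]
movep([*P,0.10],rv)
move_l([*P,0.072],0.05)
sleep(0.3)
b=[]
for _ in range(4): b.append(get_state()["contact_force"]); sleep(0.05)
b=np.mean(b,0);print("bias",b,get_state()["position"],get_state()["clock"])
hit=move_l([*P,0.044],0.01,until_force=3)
sleep(0.1)
s=get_state();print(hit,s["position"],s["contact_force"]-b,s["clock"])
np.save("bias.npy",b)
f=shot("wrist","w2")
```

```text
bias [-0.0043093  -0.30061089  0.0573968 ] [0.53750932 0.11552323 0.07206597] 6.2667
True [0.53753895 0.11548018 0.04710085] [5.86784451e-04 1.32783361e-01 4.48225614e+00] 8.5417
```

View pics/w2.png

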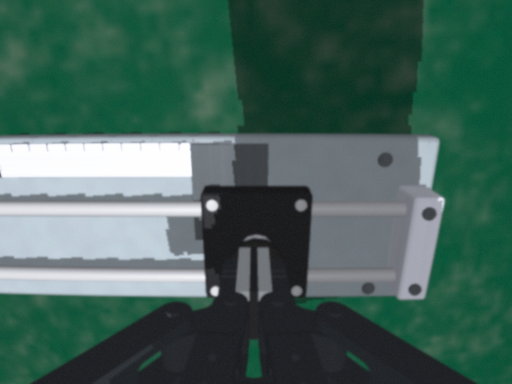

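Run:
```python
from h import *
a=cv2.imread("pics/w2.png")[125:305,150:330];a=(255*(a/255.)**0.45).astype('uint8')
cv2.imwrite("pics/w2z.png",cv2.resize(a,None,fx=3.3,fy=3.3,interpolation=cv2.INTER_CUBIC))
```

```text
(no output)
```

View pics/w2z.png

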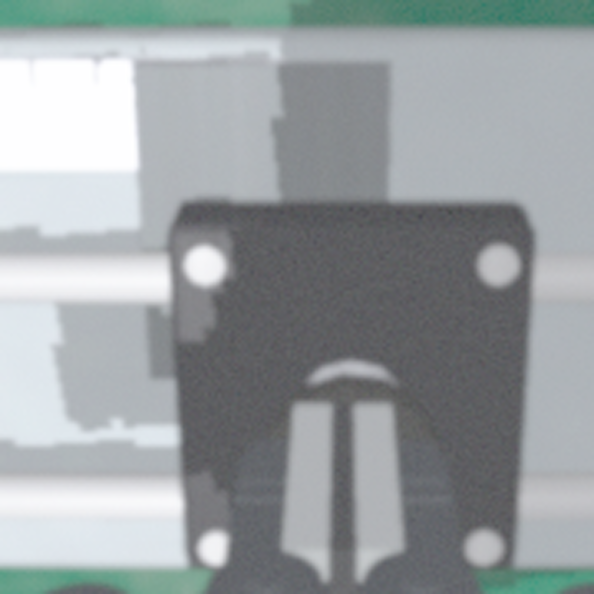

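Run:
```python
from h import *
b=np.load("bias.npy")
F=lambda: (get_state()["contact_force"]-b)
P=np.array([0.5375,0.1155]);z=get_state()["position"][2]
d=np.array([-.0926,-.9957])
for i in range(6):
    s=get_state(); fz=F()[2]
    print(round(z,5),s["position"].round(5),F().round(2))
    if 7.4<fz<8.8: break
    z-=np.clip((8-fz)/3000*0.8,-.0005,.0005); move_l([*P,z],0.01); sleep(0.1)
sleep(0.5);print(F(),get_state()["clock"])
# drag 88 mm in steps
D=0
while D<0.08-1e-6:
    D+=0.01; fz=F()[2]
    z-=np.clip((8-fz)/3000*0.5,-.0004,.0004)
    move_l([*(P+d*D),z],0.03)
    print(D,z.round(5),F().round(2))
    if not 5.5<F()[2]<11: print("stop");break
sleep(0.2)
f=shot("wrist","w3");print(F(),get_state()["position"],get_state()["clock"])
a=f["img"][125:305,20:300,::-1];a=(255*(a/255.)**0.45).astype('uint8')
cv2.imwrite("pics/w3z.png",cv2.resize(a,None,fx=2.8,fy=2.8,interpolation=cv2.INTER_CUBIC))
```

```text
0.04705 [0.53751 0.11551 0.04705] [-0.2   0.92  3.33]
0.04655 [0.53753 0.11553 0.04666] [-0.36  0.54  5.33]
0.04605 [0.53757 0.11551 0.0463 ] [-1.24  0.08  5.58]
0.04555 [0.53761 0.11551 0.04595] [-0.84 -0.59  7.3 ]
0.04536 [0.53759 0.1155  0.04579] [-1.41  0.14  7.79]
[-2.15561174  0.79658594  7.75692973] 10.4917
0.01 0.04532 [-1.55  1.49  7.98]
0.02 0.04532 [-1.67  1.5   7.92]
0.03 0.04531 [-1.2   1.2   7.26]
0.04 0.04518 [-1.58  1.77  8.46]
0.05 0.04526 [-0.74  1.26  7.56]
0.060000000000000005 0.04518 [-1.35  0.84  7.99]
0.07 0.04518 [-1.66  1.11  8.35]
0.08 0.04524 [-0.9   1.18  8.64]
[-0.88743535  0.54424523  7.93132963] [0.53018838 0.03606898 0.04567836] 14.6083
```

View pics/w3z.png

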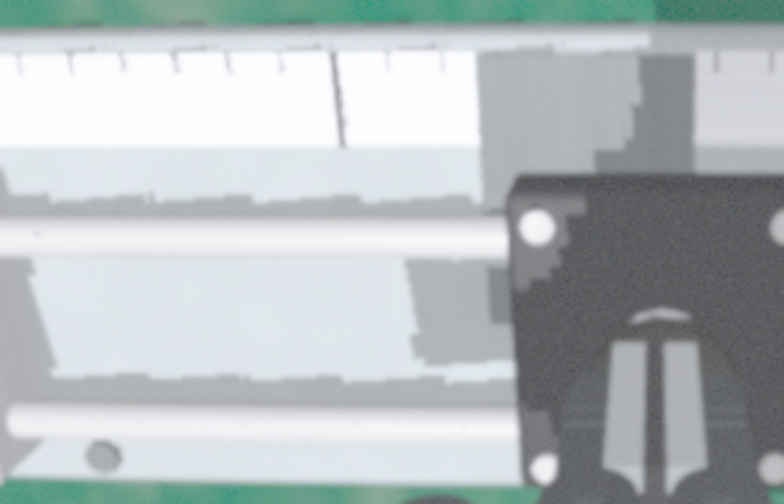

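Run:
```python
from h import *
import pickle
b=np.load("bias.npy");F=lambda: (get_state()["contact_force"]-b)
d=np.array([-.0926,-.9957])
f=pickle.load(open("pics/w3.pkl","rb"))
E=px2w(f,(191.1,160.7),.0155);L=px2w(f,(140.7,160.7),.015);t=(L-E)[:2]@d
print(E,L,t)
P=np.array([0.5375,0.1155]);z=0.04524
D=0.08
goal=D+t
if not .015<t<.035: raise SystemExit
while D<goal-0.001-1e-6:
    D=min(D+0.01,goal-0.001); z-=np.clip((8-F()[2])/3000*0.5,-.0003,.0003)
    move_l([*(P+d*D),z],0.02); print(D,F().round(2))
sleep(0.2)
f=shot("wrist","w4");print(F(),get_state()["position"],get_state()["clock"],D,z)
a=f["img"][130:180,150:230,::-1];a=(255*(a/255.)**0.45).astype('uint8')
cv2.imwrite("pics/w4z.png",cv2.resize(a,None,fx=10,fy=10,interpolation=cv2.INTER_CUBIC))
```

```text
[0.48409377 0.00794835 0.0155    ] [ 0.48172874 -0.01817548  0.015     ] 0.02623049780061642
0.09 [-0.79  1.62  8.49]
0.09999999999999999 [-1.87  1.52  7.24]
0.10523049780061641 [-1.37  2.33  8.81]
[-0.89341045  1.70781997  8.27790779] [0.5278374  0.01107806 0.0456132 ] 16.5667 0.10523049780061641 0.04518418412741494
```

View pics/w4z.png

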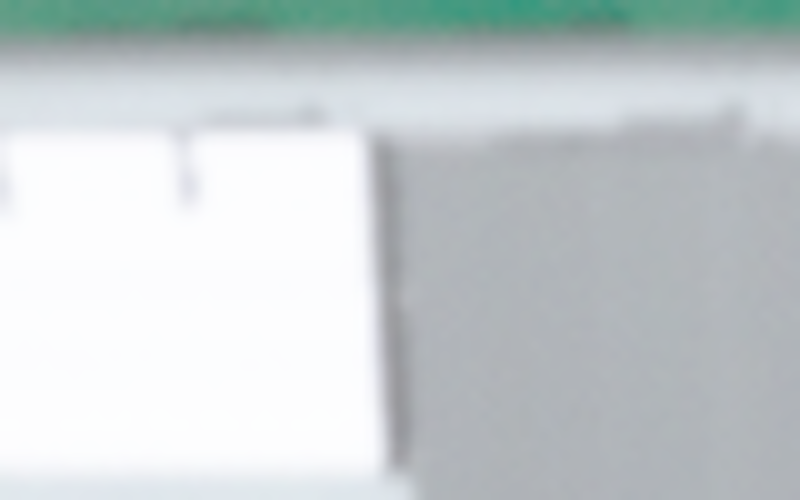

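Run:
```python
from h import *
b=np.load("bias.npy");F=lambda: (get_state()["contact_force"]-b)
d=np.array([-.0926,-.9957]);P=np.array([0.5375,0.1155]);z=0.04518;D=0.1057
move_l([*(P+d*D),z],0.005);sleep(.2);print(F())
move_l([*(P+d*D),0.056],0.006);sleep(.1);print(F())
f=shot("wrist","w5")
move_l([*(P+d*D),0.12],0.1);sleep(.2)
f2=shot("wrist","w6");print(F(),get_state()["clock"])
def z_(f,n,r0,r1,c0,c1,k):
    a=f["img"][r0:r1,c0:c1,::-1];a=(255*(a/255.)**0.45).astype('uint8')
    cv2.imwrite(f"pics/{n}.png",cv2.resize(a,None,fx=k,fy=k,interpolation=cv2.INTER_CUBIC))
z_(f,"w5z",130,190,150,230,10); z_(f2,"w6z",140,260,150,290,5)
```

```text
[-1.43184105  1.29476235  8.5201234 ]
[ 0.32317165  0.57215098 -1.13319659]
[-9.83393638e-01 -7.24319372e-05  1.97291327e-01] 20.1583
```

View pics/w5z.png

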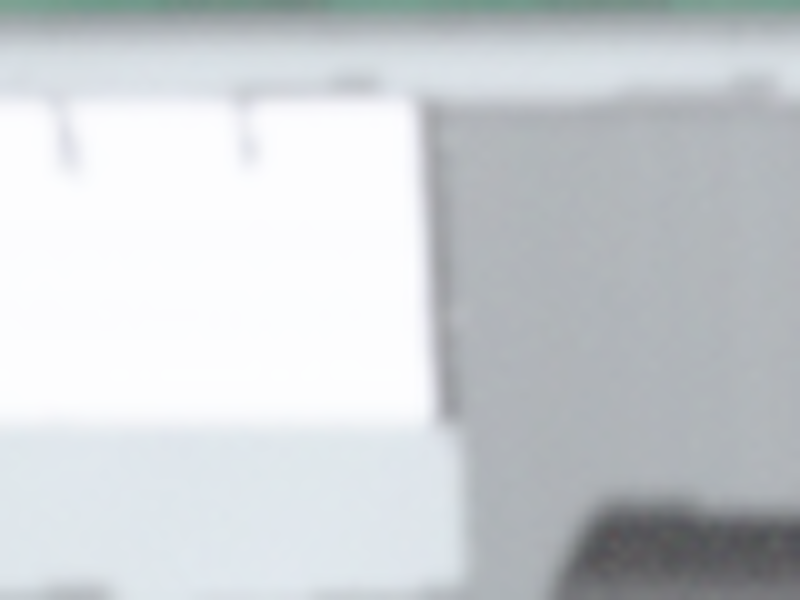

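View pics/w6z.png

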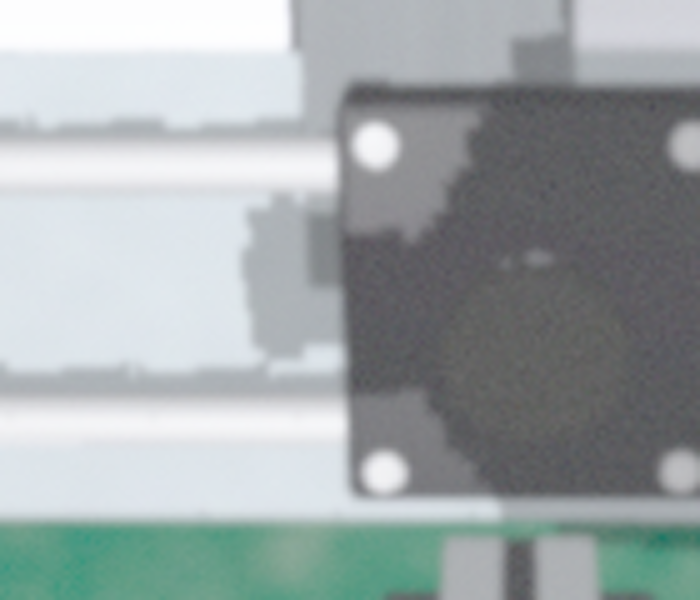

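The edge lies within the line: about half of the 1.6 mm line is still showing, from zoomed column 430 to about 450, with the plate right of it. The finger is clear of the pad, so I'm handing in.

```bash
python3 -c "
from h import *
print(sign_off(),get_state()['clock'])"
```

```text
the job is handed in; nothing more can be done
the job is handed in; nothing more can be done
```

The carriage is set on the scribed line and the job is handed in; the last robot time I read, just before handing in, was 20.2 s of the 61 s allowed.

- **Press:** I felt for the pad with the closed fingertip and met it at about 48 mm. I pressed it to about 7.8 N and held that for over 0.5 s before moving the carriage.
- **Drag:** I moved it about 106 mm along the rails in small steps. I read the force between steps and corrected it; every reading was between 7.2 and 8.8 N. I did not record the force during each step. The plate edge kept its place in the wrist view, so the fingertip did not slip.
- **Final check:** The wrist pictures taken with the finger off the pad show the index plate's front edge lying inside the 1.6 mm line, by eye within about 0.5 mm of its middle. The carriage stayed on the line after lift-off. The fingers finished about 7 cm above the pad.
- **Bystanders:** I steered no move near the box, tape or dish, but I took no last picture to confirm they had not shifted.

No check failed. The network's estimate of the pad's position differed from my geometric one by about 3 mm. I pressed midway between the two, well within the 26 mm pad.

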